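Press the round flask down into the spring cradle and hold it

ROBOT

A 6-joint arm with a two-finger parallel gripper is mounted at the origin on a cart in front of the work surface, level with it; the furniture and walls round the work are solid. World frame = base frame: x ahead of the robot, y to its left, z up, the work surface at z = 0. Lengths are in m, angles in rad, forces in N, time in s.
With the tool pointing down it reaches from about 0.425 to 0.95 m from the base axis. Payload 3.5 kg.
Tool frame: the origin (TCP) lies midway between the tips of the shut fingers; the grasp point (between the pads) lies ctrl.grasp_offset behind it (ctrl.grasp_offset is the distance from the TCP to the grasp point, in m); x points along the fingers, y is the direction in which the jaws open and shut, and the axes are right-handed (so a half turn about x gives the same grasp; the last joint's range is limited). The gripper opens to 85 mm and grips with 20 to 120 N. Pads are 22 mm wide; open, the fingers measure 114 mm over their backs; the gripper's body (76 mm by 85 mm) begins 54 mm behind the grasp point. The pads swing forward as they close: fully open they stand 13 mm farther back than shut.
Start: joints at [-1.33, 0.286, 1.577, -0, 1.279, -0.15], TCP at [0.257, -0.624, 0.231] pointing down, gripper open.
Joint ranges: [-2.77, 2.77], [-0.9, 2.22], [0.21, 2.48], [-1.53, 4.67], [0.24, 2.81], [-2.84, 2.84]. Speed limits (rad/s): [2.79, 2.79, 3.14, 3.14, 3.14, 3.14].

INTERFACE

Orientations are given as a unit quaternion [x, y, z, w].
In Python, from plant import readout, read_camera, sign_off, ctrl gives the robot as it stands.
- The arm moves only by the tool drive_tool, never from a script. Its argument "steps" is a list of rows, each a list of 5 numbers: the shift along the tool's x, y, z in cm, then the turn about the tool's x in degrees, then the opening, from 0 (shut) to 1 (fully open). A call has 1 to 10 rows; each row shifts and turns the commanded pose from where the row before left it, along the tool's axes as they then stand; what a row does not reach is not made up. A row lasts 1/10 s, in which the tool goes at most 50 mm and 8.59 degrees, less where a joint would pass 70% of its speed; a pose out of reach is approached as far as the arm can. A call is refused whole if a number of a shift passes 5 or a number of a turn 8.59, either way. A call with a gripper value outside its range is refused whole. The fingers move at their own pace and stop on an object; "force" is the grip in N (left out, the last holds). Time passes only in rows, so rows that do not move let the fingers close. It gives the time, the measured TCP pose, the force and the opening at its end, in the units of the state.
- readout.get_state(): the state, without advancing time (a new reading comes with each control period).
- read_camera(name): name is "scene" or "side" or "wrist"; returns a dict with "frame" (400x640x3 uint8, red, green, blue), "vertical_fov" (degrees; the focal length in pixels is half the picture's height over the tangent of half this angle, whatever the lens; pixels are square), "cx", "cy" (the principal point, pixels), "eye" and "orientation" of the camera in the world. Camera axes: x right, y up, looking along -z (the intrinsics and any distortion apply to the point x, -y, -z); pixel columns grow to the right and rows downward; lengths in m; the calibration is good to about 2 mm. A picture is of the moment at which its call begins. There is no depth.
- sign_off(): hands the job in, once; it reports no verdict.
The state is a dict: "time": time; "qpos": joint angles; "dq": joint speeds; "joint_efforts": joint torques, N m; "eef_pos": TCP position; "tcp_rot": TCP orientation; "contact_force": force on the tool from outside, world axes, zero at the start; "wrist_torque": the same for the moment, N m; "opening": opening from 0.0 (shut) to 1.0 (fully open).
Only numpy, scipy, OpenCV 4.12 (cv2) and the standard library are available. Lean on these libraries where they do the work, as an engineer would, in place of code of your own. Each camera call takes 0.05 s, during which the arm holds its last target. There are 200 camera calls.

TASK

Take the stoppered round-bottomed flask by its neck out of its cork ring, seat it upright in the ring of the spring cradle and press it gently straight down until the ring's top is level with the tops of the three plain index posts around it, short of the hard stop, as for locking the clamp. Finish while still gripping the flask and holding the ring down at that level. It is thin glass: squeeze the neck with well under 80 N and press with well under 25 N, keep the flask upright all the way, and leave the other bottles, flask, jar and dish where they stand.

Things in the scene. Friction and masses are not known exactly. Their poses are not given: they have to be found in the camera images.
- flask_centre (a point): Loose clear round-bottomed flask with black stopper, 130 mm tall, about 0.16 kg, upright in the cork ring at the start. Point on its axis half-way up, 65 mm above its lowest point; z up its axis. Bulb: 66 mm ball, centre 32 mm below this point. Straight neck 24 mm across, 1 to 42 mm above this point (grip 28 mm above); then a 29 mm lip; flat stopper top at 65 mm.
- cork_top (a point): Flat cork ring fixed to the worktop, 86 mm outside, 46 mm hole, 25 mm tall, which carries the flask at the start. This point is the centre of its top face.
- ring_top (a point): Centre of the top face of the cradle's moving grey ring (75 mm outside, 48 mm hole, 10 mm thick, three round ears on sprung stems 47 mm off the axis). Moves straight down with the ring; 76 mm above the worktop unloaded. With the flask seated upright, flask_centre is 54.5 mm above this point and the bulb's bottom 10.5 mm below it.
- index_top (a point): Point on the cradle's axis, level with the flat tops of its three plain fixed index posts (13 mm thick, 48 mm off the axis, between the spring stems): 56 mm above the worktop, 20 mm below the unloaded ring's top. The cradle is fixed; its round aluminium base is 128 mm across.
- cradle_ring (a joint): How far the ring is pressed down, m: 0 unloaded, 0.020 level with the index posts, 0.030 at the hard stop. The springs push back with 4.2 N at 0 plus 0.35 N per mm (11 N at 0.020); they carry the flask's weight without sinking and lift the ring again when let go.
- weighing_bottle: Bystander to leave alone: small glass weighing bottle with a knobbed lid, 37 mm across, 52 mm tall. Origin at the centre of its underside.
- amber_bottle: Bystander to leave alone: small brown glass bottle with a white cap, 40 mm across, 81 mm tall. Origin at the centre of its underside.
- conical_flask: Bystander to leave alone: conical flask, 104 mm across, 165 mm tall. Origin at the centre of its underside.
- jar: Bystander to leave alone: small white jar with a screw lid, 45 mm across, 62 mm tall. Origin at the centre of its underside.
- petri: Bystander to leave alone: flat glass petri dish, 62 mm across, 13 mm tall. Origin at the centre of its underside.
Things that resemble listed ones, but are neither listed nor needed, are in the scene too. Leave any yellow look-alike of the part that bears ring_top alone. Leave any purple look-alike of the part that bears flask_centre alone.

How it is judged:
On the way, in this order (a step that is already met when the one before it is completed fails the run):
1. the flask is lifted by the gripper clear of the cork ring (height (world z) of flask_centre above 0.105 m and contact force between flask and cork_ring below 0.01 N and contact force between the fingers and flask above 1 N), for 0.1 s.
2. the flask, seated upright in the cradle ring and gripped, presses the ring down level with the index posts (value of joint cradle_ring between 0.014 and 0.026 m and horizontal distance between flask_centre and ring_top below 0.012 m and angle between flask_centre's own z axis and vertical below 0.17 rad and z of flask_centre in the frame of ring_top between 0.049 and 0.06 m and contact force between flask and cradle_ring above 4 N and contact force between the fingers and flask above 2 N), for 0.3 s.
At the end, for the whole second after the job is handed in: Still gripped by the fingers, the flask sits upright (within 10 degrees) in the cradle ring, centred within 12 mm at its centre, and holds the ring down 20 mm (14 to 26 mm, hard stop at 30), at rest, pressing on it with more than 4 N; the robot does not touch the ring itself (all of step 2 and velocity of joint cradle_ring between -0.01 and 0.01 m/s and linear speed of flask below 0.01 m/s and contact force between each of the arm, the fingers and cradle_ring below 0.1 N); the arm keeps its last pose, push and grip.
It fails at once if the flask is pressed or set into the cradle with more than 25 N (contact force between flask and cradle_ring above 25 N or contact force between flask and cradle above 25 N).
It fails at once if the flask's neck is squeezed by the fingers with more than 80 N a side (160 N in all) (contact force between the fingers and flask above 160 N).
It fails at once if the flask tilts by more than 35 degrees (angle between flask_centre's own z axis and vertical above 0.61 rad).
It fails at once if one of the bystanders is moved by more than 30 mm or tipped over (distance of any of weighing_bottle, amber_bottle, conical_flask, jar, petri from where it was at the start of the episode above 0.03 m or angle between any of weighing_bottle, amber_bottle, conical_flask, jar, petri's own z axis and vertical above 0.5 rad).
It also fails if it takes over 43 s, if anything falls off the work surface, if the arm or the gripper's body presses on something with over 40 N, if the wrist force passes 120 N, or if a joint passes its speed limit or range.

## Working session

There is one attempt and no reset: what is moved stays moved. The work goes in short steps, Python scripts to look and compute and a tool call to move; the robot and the scene stay as the last step left them, time stands still between calls to the robot, and variables do not carry over. Pictures are saved under pics/ and viewed, about 8 in all and at most 12, crops included, and the job is handed in when it is done.

Besides the shell and the picture viewer there is one more tool, called after "Emit:" in YAML: its name, and indented under it one key for each argument. drive_tool: Moves the arm, as the interface text tells. Its arguments: {"type":"object","properties":{"steps":{"type":"array","items":{"type":"array","items":{"type":"number"}}},"force":{"type":"number"}},"required":["steps"]}

```bash
mkdir -p pics; cat > h.py <<'E'
import numpy as np, cv2
from plant import readout, read_camera, sign_off, ctrl
from scipy.spatial.transform import Rotation as R
def cam(n,save=None):
    c=read_camera(n)
    if save: cv2.imwrite('pics/'+save,c['frame'][:,:,::-1])
    return c
def ray(c,u,v):
    f=200/np.tan(np.radians(c['vertical_fov'])/2)
    d=np.array([(u-c['cx'])/f,-(v-c['cy'])/f,-1.])
    d=R.from_quat(c['orientation']).apply(d); return np.array(c['eye']),d/np.linalg.norm(d)
def onz(c,u,v,z):
    e,d=ray(c,u,v); return e+d*(z-e[2])/d[2]
def proj(c,p):
    f=200/np.tan(np.radians(c['vertical_fov'])/2)
    q=R.from_quat(c['orientation']).inv().apply(np.array(p)-c['eye'])
    return c['cx']+f*q[0]/-q[2], c['cy']-f*q[1]/-q[2]
def two(r1,r2):
    A=np.array([r1[1],-r2[1]]).T; s=np.linalg.lstsq(A,r2[0]-r1[0],rcond=None)[0]
    a=r1[0]+s[0]*r1[1]; b=r2[0]+s[1]*r2[1]; return (a+b)/2,np.linalg.norm(a-b)
E
python3 - <<'E'
from h import *
for n in ['scene','side']:
    c=cam(n,n+'0.png'); print(n,{k:c[k] for k in c if k!='frame'})
print(readout.get_state(), ctrl.grasp_offset)
E
```

```text
scene {'vertical_fov': 47.38001986462956, 'cx': 318.23001992240927, 'cy': 200.05660861696083, 'eye': array([0.01699099, 0.71367218, 0.79874204]), 'orientation': array([-0.13393482,  0.42850752,  0.85782189, -0.25016868])}
side {'vertical_fov': 46.68065930846784, 'cx': 306.3779321728085, 'cy': 206.24752090041312, 'eye': array([0.23346101, 1.19359138, 0.70874747]), 'orientation': array([-0.05487878,  0.5271807 ,  0.8414674 , -0.10488776])}
{'time': 0.1, 'qpos': array([-1.32997699e+00,  2.87090735e-01,  1.57802800e+00, -5.66022531e-06,
        1.27859462e+00, -1.49995544e-01]), 'dq': array([-3.01771087e-05, -3.63807829e-05, -2.61434006e-03,  2.30643169e-03,
       -2.55860540e-03, -1.58422786e-04]), 'joint_efforts': array([-1.39478075e-04, -4.07296801e+01, -2.93700349e+01, -1.79939802e-04,
        3.42761123e-03,  2.16365720e-06]), 'eef_pos': array([ 0.25702218, -0.623512  ,  0.2300778 ]), 'tcp_rot': array([-0.69361312, -0.13804567,  0.69368503, -0.13654783]), 'contact_force': array([-0.02074968, -0.50500208,  0.18764098]), 'wrist_torque': array([0.01240106, 0.01576133, 0.00385069]), 'opening': 1.0023854750263417} 0.0187
```

View pics/scene0.png

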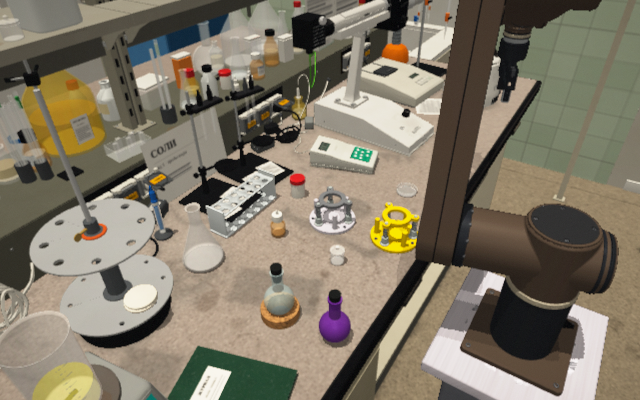

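View pics/side0.png

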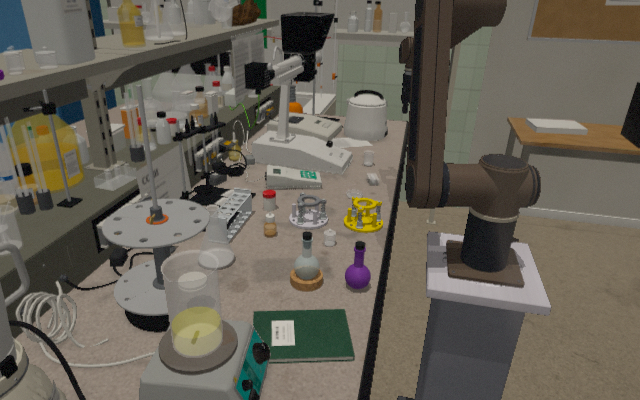

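Scene view: the flask's stopper is at about (276,268), its cork at (280,312) and the grey cradle at (333,207). Side view: stopper (307,236), cork (306,278), cradle (309,211). I'll make enlarged crops to get exact pixels.

```bash
python3 - <<'E'
from h import *
s=cv2.imread('pics/scene0.png'); d=cv2.imread('pics/side0.png')
cr=lambda i,x,y,w,h,k: cv2.resize(i[y:y+h,x:x+w],None,fx=k,fy=k,interpolation=cv2.INTER_CUBIC)
a=np.hstack([cr(s,245,255,70,75,5.6),cr(s,300,175,70,75,5.6)]) [:, :]
b=np.hstack([cr(d,280,225,70,75,5.6),cr(d,275,175,70,75,5.6)])
# scale to fit 800x600
o=np.vstack([a,b]); print(o.shape); o=cv2.resize(o,(560,600)) if False else o[:, :]
cv2.imwrite('pics/c1.png',cv2.resize(o,None,fx=600/o.shape[0],fy=600/o.shape[0])); 
# cork by colour, both
for n,i,box in(('scene',s,(245,285,75,50)),('side',d,(280,260,60,40))):
    x,y,w,h=box; hs=cv2.cvtColor(i[y:y+h,x:x+w],cv2.COLOR_BGR2HSV)
    m=cv2.inRange(hs,(5,130,90),(20,255,255)); ys,xs=np.nonzero(m); print(n,'cork',xs.min()+x,xs.max()+x,ys.min()+y,ys.max()+y,len(xs))
    g=i[y-35:y+20,x:x+w].max(2)<45; ys,xs=np.nonzero(g); print('black',xs.min()+x,xs.max()+x,ys.min()+y-35,ys.max()+y-35,len(xs))
E
```

```text
(840, 784, 3)
scene cork 261 299 298 328 587
black 271 280 264 274 100
side cork 291 322 270 290 345
black 303 310 232 239 59
```

View pics/c1.png

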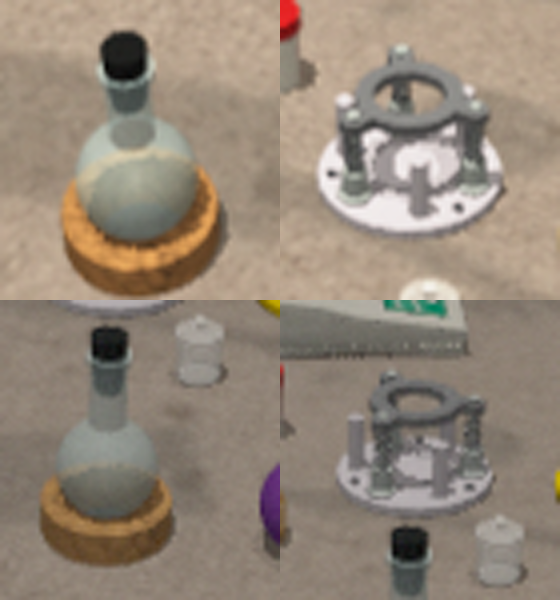

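```bash
python3 - <<'E'
from h import *
C={n:read_camera(n) for n in('scene','side')}
st={'scene':(276,265.3),'side':(307.25,233.5)}; rg={'scene':(332.6,198.2),'side':(309.25,199.7)}
for nm,p,z in(('stopper',st,.1457),('ring',rg,.076)):
    print(nm,two(ray(C['scene'],*p['scene']),ray(C['side'],*p['side'])),[onz(C[n],*p[n],z).round(4) for n in p])
co={'scene':(279.7,308),'side':(306.5,276.5)}
print('cork', [onz(C[n],*co[n],.025).round(4) for n in co])
for nm,uv,z in [('petri',(406,190),.01),('wb',(337,262),0),('amber',(278,235),0),('con',(204,258),0),('purple',(334,335),0),('jar',(298,195),0),('yel',(397,215),.07)]:
    print(nm,onz(C['scene'],*uv,z).round(3))
print(R.from_quat(readout.get_state()['tcp_rot']).as_matrix().round(3))
E
```

```text
stopper (array([0.4580986 , 0.20932216, 0.14132905]), np.float64(0.0005176502058683455)) [array([0.4555, 0.2125, 0.1457]), array([0.4561, 0.2172, 0.1457])]
ring (array([ 0.5302704 , -0.1278107 ,  0.07190166]), np.float64(0.0010893648827901379)) [array([ 0.5267, -0.1225,  0.076 ]), array([ 0.5289, -0.1202,  0.076 ])]
cork [array([0.451 , 0.2192, 0.025 ]), array([0.4533, 0.2272, 0.025 ])]
petri [ 0.409 -0.349  0.01 ]
wb [0.432 0.011 0.   ]
amber [0.618 0.007 0.   ]
con [0.723 0.177 0.   ]
purple [0.325 0.2   0.   ]
jar [ 0.676 -0.17   0.   ]
yel [ 0.353 -0.154  0.07 ]
[[-0.     0.381 -0.925]
 [ 0.001 -0.925 -0.381]
 [-1.    -0.001 -0.   ]]
```

Emit:
drive_tool:
  steps:
    - [0,-2.99,-2.57,0,1]
    - [0,-2.99,-2.57,0,1]
    - [0,-2.99,-2.57,0,1]
    - [0,-2.99,-2.57,0,1]
    - [0,-2.99,-2.57,0,1]
    - [0,-2.99,-2.57,0,1]
    - [0,-2.99,-2.57,0,1]
    - [0,-2.99,-2.57,0,1]
    - [0,-2.99,-2.57,0,1]
    - [0,-2.99,-2.57,0,1]
  force: 30

```text
time: 1.2
eef_pos: [0.381, -0.2481, 0.2313]
tcp_rot: [0.694, 0.137, -0.694, 0.137]
contact_force: [0.2, -0.3, 0.8]
opening: 1.0
```

Emit:
drive_tool:
  steps:
    - [0,-2.99,-2.57,0,1]
    - [0,-2.99,-2.57,0,1]
    - [0,-2.99,-2.57,0,1]
    - [0,-2.99,-2.57,0,1]
    - [0,-3.5,-1.8,0,1]
    - [0,-3.5,-1.8,0,1]
    - [0,-3.5,-1.8,0,1]
    - [0,-3.5,-1.8,0,1]
    - [0,-3.5,-1.8,0,1]
    - [0,0,0,0,1]

```text
time: 2.2
eef_pos: [0.4465, 0.0997, 0.2313]
tcp_rot: [0.693, 0.14, -0.693, 0.139]
contact_force: [-0.1, 0.0, -0.6]
opening: 1.005
```

```bash
python3 - <<'E'
from h import *
c=cam('wrist','w1.png'); print({k:c[k] for k in c if k!='frame'}); s=readout.get_state(); print(s['eef_pos'],s['qpos'])
print(proj(c,(.456,.213,.1457)),proj(c,(.456,.213,.025)))
E
```

```text
{'vertical_fov': 59.66861575308995, 'cx': 318.9889910995412, 'cy': 203.55790527483745, 'eye': array([0.52060824, 0.1305436 , 0.37297215]), 'orientation': array([-0.13167362,  0.0883788 , -0.54676197,  0.82213295])}
[0.44655633 0.09797802 0.23120705] [-6.52718759e-03 -2.12564765e-01  2.09068713e+00 -3.92458647e-05
  1.26378447e+00  1.16903981e+00]
(np.float64(162.64066165463547), np.float64(133.87791059062818)) (np.float64(215.62976857980578), np.float64(118.5692409096782))
```

View pics/w1.png

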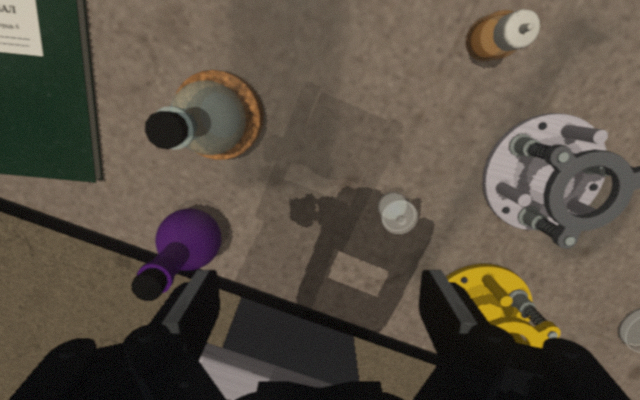

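Wrist view: flask stopper at about (168,129), cork about (218,115), cradle hole at about (587,192).

```bash
python3 - <<'E'
from h import *
import cv2
c=read_camera('wrist'); i=c['frame'][:,:,::-1].copy()
g=i[95:165,135:200].max(2)<40; n,l,s,ce=cv2.connectedComponentsWithStats(g.astype(np.uint8)); k=1+s[1:,4].argmax(); print(s[k],ce[k]+[135,95])
u,v=ce[k]+[135,95]; print('stop wrist',onz(c,u,v,.1457), onz(c,u,v,.143))
print('stop 2view',two(ray(c,u,v),ray(read_camera('scene'),276,265.3)))
hs=cv2.cvtColor(i,cv2.COLOR_BGR2HSV)[60:170,150:280]; m=cv2.inRange(hs,(5,110,60),(20,255,255))
cs=max(cv2.findContours(m,0,1)[0],key=len); p=cv2.convexHull(cs)[:,0]+[150,60]; p=p[p[:,0]>215]; 
# fit circle r=43mm on z plane using right-side pts (lower/upper rim)
from scipy.optimize import least_squares
for z in(.025,.0):
  w=np.array([onz(c,*q,z)[:2] for q in p]); r=least_squares(lambda a:np.hypot(*(w-a).T)-.043,w.mean(0)); print('cork',z,r.x,np.abs(r.fun).max())
# ring: dark grey
g=i[140:245,540:640]; m=(g.max(2)<110)&(np.ptp(g,2)<18); m=m.astype(np.uint8)
for q in cv2.findContours(m,cv2.RETR_CCOMP,1)[0]:
  if len(q)>30 : print(cv2.contourArea(q),cv2.fitEllipse(q), (np.array(cv2.fitEllipse(q)[0])+[540,140]))
for z in(.076,.066):print('ring',onz(c,587,192,z))
E
```

```text
[   8   16   42   36 1174] [162.96592845 128.20187394]
stop wrist [0.45984208 0.21173582 0.1457    ] [0.45911804 0.21272073 0.143     ]
stop 2view (array([0.45813188, 0.21163373, 0.14341907]), np.float64(0.00288277823035217))
cork 0.025 [0.45905173 0.21281892] 0.0012861135969884432
cork 0.0 [0.45596753 0.21492416] 0.0020136443175759813
6979.0 ((41.23479461669922, 48.96782302856445), (96.63275909423828, 108.17253112792969), 56.4671745300293) [581.23479462 188.96782303]
155.0 ((26.65595817565918, 46.61476516723633), (8.42378044128418, 24.09648895263672), 24.859054565429688) [566.65595818 186.61476517]
729.5 ((54.070369720458984, 50.71282196044922), (25.36901092529297, 38.0943603515625), 45.76284408569336) [594.07036972 190.71282196]
97.5 ((21.562898635864258, 15.45169448852539), (10.422128677368164, 12.126204490661621), 46.30445098876953) [561.56289864 155.45169449]
ring [ 0.53172307 -0.12399002  0.076     ]
ring [ 0.53209295 -0.13250998  0.066     ]
```

Emit:
drive_tool:
  steps:
    - [0,-2.5,-1.4,0,1]
    - [0,-2.5,-1.4,0,1]
    - [0,-2.5,-1.4,0,1]
    - [0,-2.5,-1.4,0,1]
    - [0,0,0,0,1]
    - [0,0,0,0,1]

```text
time: 2.95
eef_pos: [0.4608, 0.2088, 0.2311]
tcp_rot: [-0.693, -0.137, 0.694, -0.137]
contact_force: [-0.2, 1.0, 1.0]
opening: 0.999
```

```bash
python3 - <<'E'
from h import *
s=readout.get_state(); print(s['eef_pos'],s['dq'].round(3)); M=R.from_quat(s['tcp_rot']).as_matrix(); print(M.round(4))
print('tool shift cm', M.T@(np.array([.4592,.2122,.090])-s['eef_pos'])*100)
c=cam('wrist','w2.png'); print(proj(c,(.4592,.2122,.1457)))
i=c['frame']; 
E
```

```text
[0.46080583 0.2088496  0.23110496] [-0.017 -0.01   0.012  0.001  0.001  0.002]
[[-5.000e-04  3.802e-01 -9.249e-01]
 [-8.000e-04 -9.249e-01 -3.802e-01]
 [-1.000e+00  5.000e-04  7.000e-04]]
tool shift cm [ 1.41103087e+01 -3.78425414e-01  1.06132147e-02]
(np.float64(313.5052071872664), np.float64(211.11068288686485))
```

View pics/w2.png

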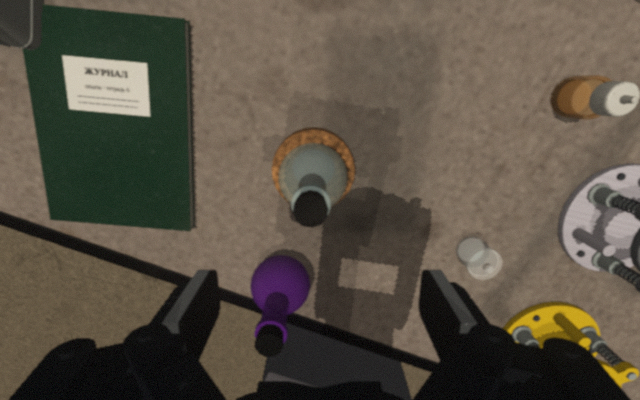

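Wrist view: the flask stands between the jaws, stopper at about (310,209) and jaw midline about 318. I'll correct by -0.5 cm in tool y and descend 14.1 cm.

Emit:
drive_tool:
  steps:
    - [0,-0.5,-0.1,0,1]
    - [2.4,0,0,0,1]
    - [2.4,0,0,0,1]
    - [2.4,0,0,0,1]
    - [2.4,0,0,0,1]
    - [2.4,0,0,0,1]
    - [2.1,0,0,0,1]
    - [0,0,0,0,1]

```text
time: 3.8
eef_pos: [0.4571, 0.2135, 0.0872]
tcp_rot: [-0.691, -0.137, 0.696, -0.137]
contact_force: [-0.3, 0.3, -0.7]
opening: 1.001
```

```bash
python3 - <<'E'
from h import *
s=readout.get_state(); print(s['eef_pos'],s['contact_force'])
a=cam('wrist')['frame']; b=cam('scene')['frame'];
o=np.hstack([a[130:330,180:460],cv2.resize(b[235:335,225:335],None,fx=2.2,fy=2.0)]); o=cv2.resize(o,None,fx=1.5,fy=1.5); print(o.shape); cv2.imwrite('pics/g1.png',o[:,:,::-1])
E
```

```text
[0.45713688 0.21349608 0.08720768] [-0.25103887  0.25651466 -0.71919088]
(300, 783, 3)
```

View pics/g1.png

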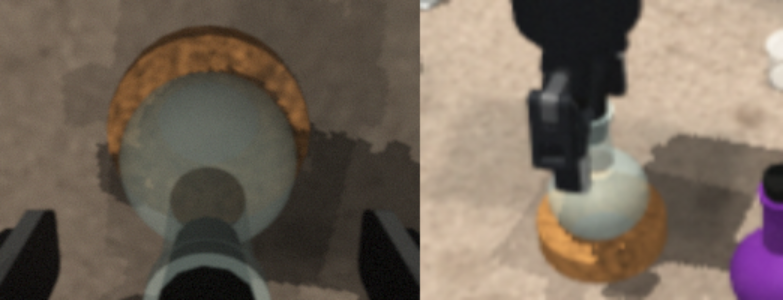

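Neck is centred between the jaws (≈(205,250) in the left crop, jaws at 40 and 375). Closing at 30 N.

Emit:
drive_tool:
  steps:
    - [0,0,0,0,0]
    - [0,0,0,0,0]
    - [0,0,0,0,0]
    - [0,0,0,0,0]
    - [0,0,0,0,0]
    - [0,0,0,0,0]
    - [0,0,0,0,0]
    - [0,0,0,0,0]
    - [0,0,0,0,0]
    - [0,0,0,0,0]
  force: 35

```text
time: 4.9
eef_pos: [0.4601, 0.2151, 0.0909]
tcp_rot: [0.694, 0.137, -0.693, 0.137]
contact_force: [0.2, 0.7, 5.2]
opening: 0.31
```

Emit:
drive_tool:
  steps:
    - [-0.5,0,0,0,0]
    - [-1,0,0,0,0]
    - [-1.5,0,0,0,0]
    - [-1.5,0,0,0,0]
    - [-1.5,0,0,0,0]
    - [-1.5,0,0,0,0]
    - [-1.5,0,0,0,0]
    - [-1,0,0,0,0]
    - [0,0,0,0,0]
    - [0,0,0,0,0]

```text
time: 5.9
eef_pos: [0.4594, 0.2148, 0.19]
tcp_rot: [-0.693, -0.137, 0.694, -0.137]
contact_force: [-0.2, 0.1, -1.5]
opening: 0.311
```

```bash
python3 - <<'E'
from h import *
s=readout.get_state(); print(s['eef_pos'],s['contact_force'],s['opening']); M=R.from_quat(s['tcp_rot']).as_matrix()
print('tool shift cm', M.T@(np.array([.531,-.124,s['eef_pos'][2]])-s['eef_pos'])*100)
E
```

```text
[0.45937324 0.21482765 0.19003479] [-0.22299737  0.11849193 -1.52160217] 0.31131014669988466
tool shift cm [1.00572686e-03 3.40566000e+01 6.28440080e+00]
```

Emit:
drive_tool:
  steps:
    - [0,1.5,0.4,0,0]
    - [0,3,0.8,0,0]
    - [0,3,0.8,0,0]
    - [0,3,0.8,0,0]
    - [0,3,0.8,0,0]
    - [0,3,0.8,0,0]
    - [0,3,0.8,0,0]
    - [0,3,0.6,0,0]
    - [0,1.5,0.3,0,0]
    - [0,0,0,0,0]

```text
time: 6.9
eef_pos: [0.4945, -0.0315, 0.1895]
tcp_rot: [-0.693, -0.137, 0.694, -0.136]
contact_force: [0.2, 0.5, -2.1]
opening: 0.31
```

```bash
python3 - <<'E'
from h import *
s=readout.get_state(); print(s['eef_pos'],s['contact_force'],s['opening'])
c=cam('wrist','w3.png'); print(proj(c,(.531,-.124,.076)))
print({k:c[k].tolist() if hasattr(c[k],'tolist') else c[k] for k in c if k!='frame'})
E
```

```text
[ 0.4945096  -0.03153992  0.18951388] [ 0.15693787  0.49223486 -2.10106507] 0.3096341078995067
(np.float64(448.53617740232744), np.float64(200.09576150780146))
{'vertical_fov': 59.66861575308995, 'cx': 318.9889910995412, 'cy': 203.55790527483745, 'eye': [0.5691031226872394, -0.001252392724586968, 0.331053744122479], 'orientation': [-0.13205953435677506, 0.08928492174929349, -0.5502052102831058, 0.81967231788747]}
```

View pics/w3.png

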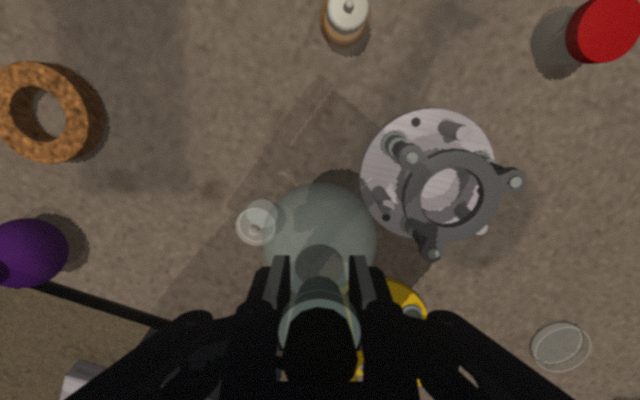

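Wrist view: gripped flask hangs at the bottom centre; cradle ring hole about (452,194), against (448.5,200) predicted. I'll recompute from this nearer view.

```bash
python3 - <<'E'
from h import *
from scipy.optimize import least_squares
c=read_camera('wrist'); g=c['frame'][130:260,390:520]
m=((g.max(2)<115)&(np.ptp(g,2)<25)).astype(np.uint8)
cs=cv2.findContours(m,cv2.RETR_EXTERNAL,1)[0]; o=max(cs,key=cv2.contourArea)[:,0]+[390,130]
w=np.array([onz(c,*q,.076)[:2] for q in o])
r=least_squares(lambda a:np.hypot(*(w-a).T)-.0375,[.531,-.124],loss='soft_l1',f_scale=.001)
print('outer fit',r.x,np.median(np.abs(np.hypot(*(w-r.x).T)-.0375)), 'px',proj(c,(*r.x,.076)))
print('eye',onz(c,452,194,.076))
s=readout.get_state(); M=R.from_quat(s['tcp_rot']).as_matrix()
for t in (r.x,onz(c,452,194,.076)[:2]): print(M.T@(np.array([*t,s['eef_pos'][2]])-s['eef_pos'])*100)
E
```

```text
outer fit [ 0.53008166 -0.12566012] 0.014349355758969728 px (np.float64(451.4442711937669), np.float64(202.38275285363687))
eye [ 0.53616481 -0.12275346  0.076     ]
[-0.01752394 10.23954459  0.33027872]
[-0.01815785 10.20218285 -0.34287614]
```

```bash
python3 - <<'E'
from h import *
i=cv2.imread('pics/w3.png'); k=5
o=cv2.resize(i[130:250,385:535],None,fx=k,fy=k,interpolation=cv2.INTER_CUBIC)
c=read_camera('wrist')
for t,col in (((.5325,-.124),(0,0,255)),):
  for r in(.024,.0375):
    p=np.array([proj(c,(t[0]+r*np.cos(a),t[1]+r*np.sin(a),.076)) for a in np.linspace(0,6.28,73)])
    cv2.polylines(o,[((p-[385,130]+.5)*k).astype(int)],True,col,1)
cv2.imwrite('pics/r1.png',o)
E
```

```text
(no output)
```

View pics/r1.png

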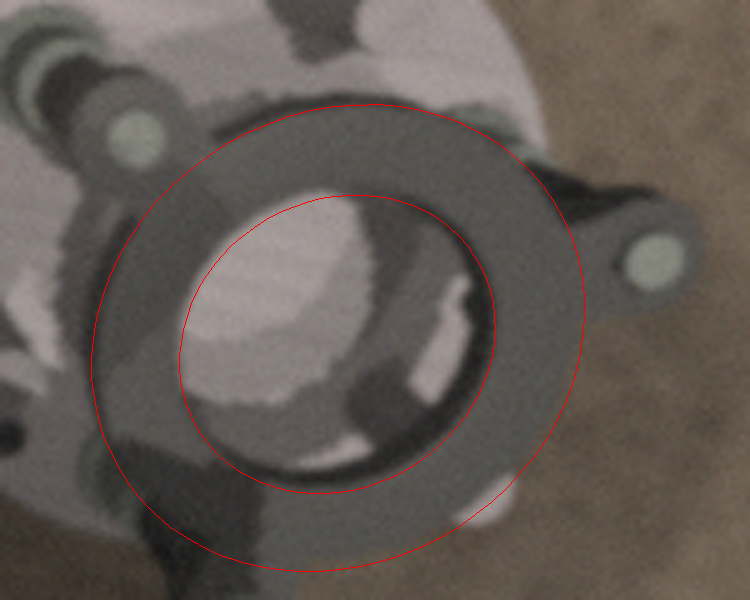

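Predicted circles at (0.5325, -0.124) match the ring. I'll shift 10.0 cm in tool y, then descend to just above the seat.

Emit:
drive_tool:
  steps:
    - [0,2,0,0,0]
    - [0,3,0,0,0]
    - [0,3,0,0,0]
    - [0,2,0,0,0]
    - [0,0,0,0,0]
    - [1,0,0,0,0]
    - [1.5,0,0,0,0]
    - [1.2,0,0,0,0]
    - [0.4,0,0,0,0]
    - [0,0,0,0,0]

```text
time: 8.05
eef_pos: [0.5319, -0.1219, 0.1478]
tcp_rot: [-0.693, -0.138, 0.694, -0.137]
contact_force: [-1.2, -0.1, -1.8]
opening: 0.315
```

```bash
python3 - <<'E'
from h import *
s=readout.get_state(); print(s['eef_pos'],s['contact_force'],s['opening'])
b=cam('scene'); d=cam('side'); 
o=np.hstack([cv2.resize(x[y:y+75,u:u+80],None,fx=5,fy=5,interpolation=cv2.INTER_CUBIC) for x,u,y in((b['frame'],293,150),(d['frame'],270,150))])
cv2.imwrite('pics/s1.png',o[:,:,::-1])
E
```

```text
[ 0.53189153 -0.12194804  0.14784701] [-1.17752903 -0.11829577 -1.78715567] 0.3151921273576836
```

View pics/s1.png

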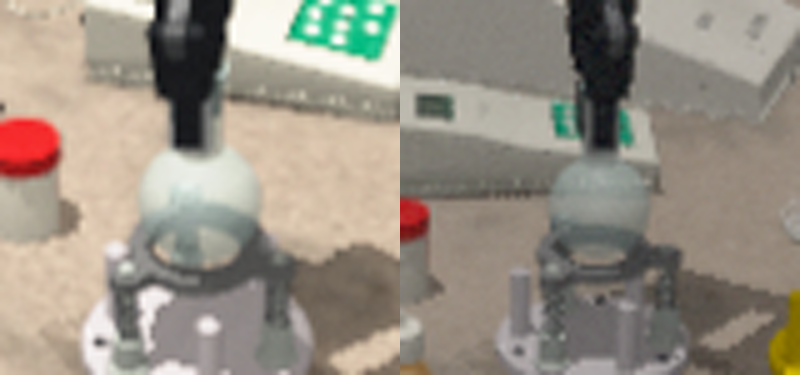

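Flask sits upright over the ring in both views (bulb at (200,205) left, ring below it). I'll correct 0.2 cm in y and ease it down.

Emit:
drive_tool:
  steps:
    - [0,0.2,0,0,0]
    - [0.2,0,0,0,0]
    - [0.2,0,0,0,0]
    - [0.2,0,0,0,0]
    - [0.2,0,0,0,0]
    - [0.2,0,0,0,0]
    - [0.2,0,0,0,0]
    - [0.2,0,0,0,0]
    - [0.2,0,0,0,0]
    - [0,0,0,0,0]

```text
time: 9.15
eef_pos: [0.534, -0.1249, 0.1338]
tcp_rot: [0.694, 0.137, -0.693, 0.138]
contact_force: [1.5, -1.1, 4.1]
opening: 0.313
```

```bash
python3 - <<'E'
from h import *
s=readout.get_state(); print(s['eef_pos'],s['contact_force'],s['wrist_torque'],s['opening'])
E
```

```text
[ 0.53401626 -0.12488659  0.1337569 ] [ 1.47605734 -1.12879415  4.05970628] [-0.11790972 -0.13951563  0.02460772] 0.31275489851735105
```

Emit:
drive_tool:
  steps:
    - [0.2,0,0,0,0]
    - [0.2,0,0,0,0]
    - [0.2,0,0,0,0]
    - [0.2,0,0,0,0]
    - [0.2,0,0,0,0]
    - [0.2,0,0,0,0]
    - [0.1,0,0,0,0]
    - [0,0,0,0,0]
    - [0,0,0,0,0]

```text
time: 10.05
eef_pos: [0.535, -0.1251, 0.1221]
tcp_rot: [0.695, 0.137, -0.692, 0.138]
contact_force: [1.4, -1.0, 7.2]
opening: 0.313
```

```bash
python3 - <<'E'
from h import *
s=readout.get_state(); print(s['eef_pos'],s['contact_force'],s['wrist_torque'],s['opening'])
b=cam('scene'); d=cam('side'); s=readout.get_state(); print(s['eef_pos'],s['contact_force'])
o=np.hstack([cv2.resize(x[y:y+75,u:u+80],None,fx=5,fy=5,interpolation=cv2.INTER_CUBIC) for x,u,y in((b['frame'],293,165),(d['frame'],270,165))])
cv2.imwrite('pics/s2.png',o[:,:,::-1])
E
```

```text
[ 0.53495715 -0.12505307  0.12214264] [ 1.42959522 -0.95408799  7.19853662] [-0.00332885 -0.20067487 -0.00355283] 0.3131357650179847
[ 0.53493694 -0.12505218  0.12214944] [ 0.95773353 -0.55921381  7.66781893]
```

View pics/s2.png

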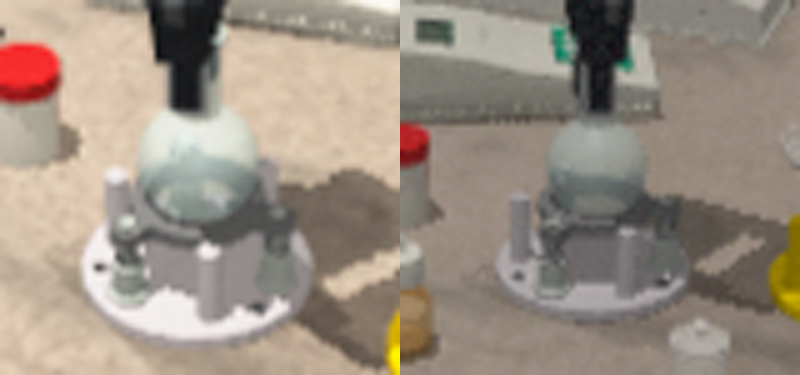

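```bash
python3 - <<'E'
from h import *
a=cv2.imread('pics/scene0.png'); 
res={}
for n,bx in(('scene',((311,197,14,13),(342,196,13,13))),('side',((299,192,10,10),))):
    a=cv2.imread(f'pics/{n}0.png'); c=read_camera(n); b=c['frame'][:,:,::-1].copy()
    p0=proj(c,(.5325,-.124,.076)); p1=proj(c,(.5325,-.124,.056)); print(n,'20mm =',p1[1]-p0[1],p1[0]-p0[0])
    for x,y,w,h in bx:
        t=cv2.resize(a[y:y+h,x:x+w],None,fx=4,fy=4,interpolation=cv2.INTER_CUBIC)
        S=cv2.resize(b[y-2:y+h+14,x-3:x+w+3],None,fx=4,fy=4,interpolation=cv2.INTER_CUBIC)
        q=cv2.matchTemplate(S,t,cv2.TM_CCOEFF_NORMED); _,mx,_,l=cv2.minMaxLoc(q); print(mx,'du,dv',l[0]/4-3,l[1]/4-2)
E
```

```text
scene 20mm = 5.96314611824107 -0.010362018541400175
0.5960819721221924 du,dv 0.25 5.75
0.601887583732605 du,dv 0.0 4.0
side 20mm = 5.594058417695948 -0.12465701222618009
0.6463680267333984 du,dv -1.0 5.25
```

Travel estimates differ: TCP 18.6 mm, image about 17, force about 15. I'll press 3 mm more to centre it in the band.

Emit:
drive_tool:
  steps:
    - [0.1,0,0,0,0]
    - [0.1,0,0,0,0]
    - [0.1,0,0,0,0]
    - [0,0,0,0,0]
    - [0,0,0,0,0]
    - [0,0,0,0,0]
    - [0,0,0,0,0]
    - [0,0,0,0,0]
    - [0,0,0,0,0]
    - [0,0,0,0,0]

```text
time: 11.25
eef_pos: [0.5352, -0.1251, 0.1195]
tcp_rot: [0.695, 0.136, -0.692, 0.138]
contact_force: [1.2, -0.1, 9.0]
opening: 0.314
```

```bash
python3 - <<'E'
from h import *
F=[]
for k in range(6):
    n='wrist' if k%2 else 'scene'; c=read_camera(n); s=readout.get_state(); F.append(s['contact_force'])
    if n=='scene': b=c
    else: w=c
print(s['eef_pos'],np.mean(F,0),s['opening'],R.from_quat(s['tcp_rot']).as_matrix()[:,0])
d=read_camera('side')
o=np.hstack([cv2.resize(x[y:y+75,u:u+80],None,fx=5,fy=5,interpolation=cv2.INTER_CUBIC) for x,u,y in((b['frame'],293,165),(d['frame'],270,165))])
o=np.vstack([o[:300],cv2.resize(w['frame'][100:340,100:540],(550,300)) if False else cv2.resize(w['frame'][60:360,:],(640,300))[:, :].copy() if False else np.pad(cv2.resize(w['frame'][60:360],(640,300)),((0,0),(80,80),(0,0)))])
cv2.imwrite('pics/s3.png',o[:,:,::-1])
E
```

```text
[ 0.53521128 -0.12513885  0.11951162] [ 1.48227222 -0.38519339  8.85543885] 0.31402576422576206 [ 0.0042595  -0.00141323 -0.99998993]
```

View pics/s3.png

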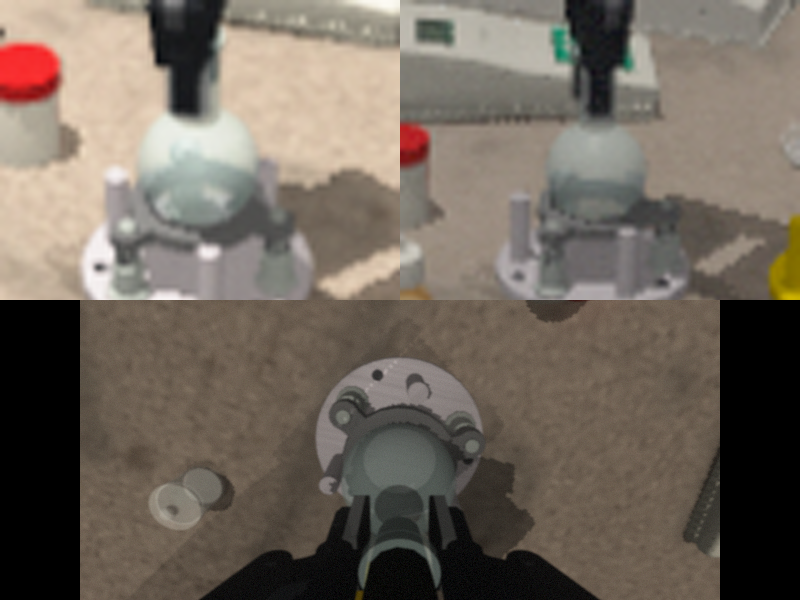

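The flask is upright and seated, and the ring is level with the posts. Tool force of about 8.9 N plus the flask's weight implies about 18 mm, and the TCP gives about 21 mm. Handing in.

```bash
python3 -c "
from h import *
print(sign_off())"
```

```text
the job is handed in; nothing more can be done
None
```

I gripped the flask by its neck at 35 N, lifted it out of the cork ring and seated it upright in the grey spring cradle. I pressed the ring down to about the level of the index posts, then handed in still holding it there. It took about 11.5 s of the 43 s allowed.

**Ring travel:** the last checks disagreed slightly, but both lie inside the 14–26 mm band. Tool height gave about 21 mm, and force gave about 18 mm (8.9 N at the wrist plus the flask's weight, so roughly 10.5 N on the ring). Before the last 3 mm of pressing, image matching on the ring's ears gave roughly 17 mm, with weak match scores.

**Seating:** the tool axis was within about 0.3° of vertical. The tool centre was about 3 mm from the measured ring centre, against the 12 mm allowed. The final pictures show the flask upright in the ring and the fingers well clear of it.

**Bystanders:** I felt no contact with any of them, and those visible in the last pictures were still standing. I did not measure their positions.

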